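# Open the tortilla press flat

## Task

Open the tortilla press: with the fingertips, push the upper plate up from under its red tongue, over the hinge and all the way down, until it lies flat and fully open on the other side, then move clear. Only push it: do not grip the press, force it hard or let the plate slam. Leave the cup, canister and pot holder where they are.

Things in the scene. Friction and masses are not known exactly. Their poses are not given: they have to be found in the camera images.
- press: Two-plate metal tortilla press, hinged like a book. Dark iron base, fixed. Origin on the counter below the middle of the hinge line; x along the hinge line, z up. Lower plate 190 mm across, top 58 mm high, centred at y = -110 mm (to y = -205); its foot is 140 mm across. On the +y side two rest arms (x = +-50 mm, out to y = +100, 51 mm high) will carry the opened plate.
- hinge_mid (a point): Middle of the hinge line, 60 mm above the counter; same axes as the press (x along the hinge line). The underside of the upper plate passes through the hinge line, so it is 60 mm above the counter when closed; when open, that same face lies on top, again 60 mm above the counter.
- top_plate (a joint): Angle of the bare aluminium upper plate, rad: 0 = closed on the lower plate (-y side), pi/2 upright, pi = fully open, level on the +y side, at its stop. Starts at 0 to 0.25. Disc 190 mm across, 8 mm thick, about 0.5 kg, centre 110 mm from the hinge. Stiff hinge: it stays at any angle where it is left and must be pushed all the way, with up to about 8 N at the tongue.
- tongue (a point): Centre of the underside of the plate's red tongue: 60 mm wide along the hinge, 8 mm thick, reaching to 255 mm from the hinge line (this point: 227.5). It overhangs the lower plate by 50 mm, nothing but the counter below, so tilted fingertips fit under. Turns with the plate: y points towards the hinge, z out of the other face (up when closed, down when open).
- cup_mid (a point): Bystander: speckled blue enamel cup, 82 mm across plus a handle, 78 mm high; point at its centre, half-way up. Loose; leave alone.
- canister_mid (a point): Bystander: stainless steel canister with a latched flip-top lid, 72 mm across, 99 mm high; point at its centre, half-way up. Loose; leave alone.
- pot_holder_center (a point): Bystander: hard orange silicone pot holder disc, 140 mm across, 9 mm thick, lying flat; point at its centre. Loose; leave alone.

How it is judged:
By the outcome, as a careful person would: the job done as asked, in the order asked, and still so for the second after the job is handed in, with the robot touching nothing.
It also fails if it takes over 56 s, if anything falls off the work surface, if the arm or the gripper's body presses on something with over 40 N, if the wrist force passes 120 N, or if a joint passes its speed limit or range.

## Robot

A 6-joint arm with a two-finger parallel gripper is mounted at the origin on the work surface. World frame = base frame: x ahead of the robot, y to its left, z up, the work surface at z = 0. Lengths are in mm, angles in rad, forces in N, time in s.
With the tool pointing down it reaches from about 275 to 1000 mm from the base axis. Payload 8.4 kg.
Tool frame: the origin (TCP) lies at the very end of the fingers, on their centre line; the grasp point (between the pads) lies 19 mm behind it; z points along the fingers, y is the direction in which the jaws open and shut (so a half turn about z gives the same grasp; the last joint's range is limited). The gripper opens to 85 mm and grips with 20 to 120 N. Pads are 22 mm wide; open, the fingers measure 114 mm over their backs; the gripper's body (76 mm by 85 mm) begins 54 mm behind the grasp point. The pads swing forward as they close: fully open they stand 13 mm farther back than shut.
Start: joints at [-1.231, 0.353, 1.633, -0, 1.155, -0.002], TCP at [209.488, -588.848, 231.281] pointing down, gripper open.
Joint ranges: [-2.63, 2.63], [-0.92, 2.1], [0.06, 2.66], [-1.3, 4.44], [0, 2.69], [-3.02, 3.02]. Speed limits (rad/s): [2.22, 2.22, 2.79, 3.14, 3.14, 3.14].

## Interface

Orientations are given as [roll, pitch, yaw] about the fixed x, y, z axes, in that order (R = Rz(yaw) Ry(pitch) Rx(roll)).
In Python, from rig import sense, grab_frame, get_calibration, sign_off, boxes_of, trace gives the robot as it stands.
- The arm moves only by the tool servo_tool, never from a script. Its argument "rows" is a list of rows, each a list of 3 entries, a list of its own where there are three numbers: the finger opening in mm, from 0 to 85.4, then the shift along the tool's x, y, z in mm, then the turn, a rotation vector about the tool's x, y, z in degrees. A call has 1 to 8 rows; each row shifts and turns the commanded pose from where the row before left it, along the tool's axes as they then stand; what a row does not reach is not made up. A row lasts 1/8 s, in which the tool goes at most 62.5 mm and 10.7 degrees, less where a joint would pass 70% of its speed; a pose out of reach is approached as far as the arm can. A call is refused whole if a number of a shift passes 62.5 or a number of a turn 10.7, either way. A call with a gripper value outside its range is refused whole. The fingers move at their own pace and stop on an object; "force" is the grip in N (left out, the last holds). Time passes only in rows, so rows that do not move let the fingers close. It gives the time, the measured TCP pose, the force and the opening at its end, in the units of the state.
- sense(): the state, without advancing time (a new reading comes with each control period).
- grab_frame(name): name is "scene" or "top" or "wrist"; returns the picture (420x560x3 uint8, blue, green, red); there is no depth.
- get_calibration(name): a dict with "intrinsics" (3x3 intrinsics, pixels), "world_to_cam" (4x4, takes a point from world to camera coordinates). Camera axes: x right, y down, z forward; pixel columns grow to the right and rows downward; lengths in mm; the calibration is good to about 2 mm. A picture is of the moment at which its call begins: read the wrist's pose just before it. get_calibration takes no time and is no camera call; for the wrist camera it gives the pose at the moment of the call.
- sign_off(): hands the job in, once; it reports no verdict.
Trained networks look in the newest picture that a camera, given by its name, has taken for a name from the list of things; names that differ only in an ending like _2 or _b are one class to them, and where a whole thing is asked for, a point or a joint stands for the part that bears it (a point fixed in the world has none). Each returns a list of dicts, best first, with "conf" (0 to 1); they miss things now and then, are a little off and sometimes report something else, mostly with a low value. They report only what shows in the picture. A call takes as long as a camera call.
- boxes_of(camera, thing): "centre" ([x, y, z] in mm, in the coordinates of the camera as it stood for that picture, good to about 4 mm: the middle of the surface that is visible of it).
- trace(camera, thing): "mask" (420x560 bool, what is visible of it).
The state is a dict: "clock": time; "qpos": joint angles; "qvel": joint speeds; "joint_efforts": joint torques, N m; "eef_pos": TCP position; "tcp_rot": TCP orientation; "contact_force": force on the tool from outside, world axes, zero at the start; "wrist_torque": the same for the moment, N m; "opening": opening from 0.0 (shut) to 1.0 (fully open).
Only numpy, scipy, OpenCV 4.12 (cv2) and the standard library are available. Lean on these libraries where they do the work, as an engineer would, in place of code of your own. Each camera call takes 0.05 s, during which the arm holds its last target. There are 200 camera calls.

## Working session

There is one attempt and no reset: what is moved stays moved. The work goes in short steps, Python scripts to look and compute and a tool call to move; the robot and the scene stay as the last step left them, time stands still between calls to the robot, and variables do not carry over. Pictures are saved under pics/ and viewed, about 8 in all and at most 12, crops included, and the job is handed in when it is done.

Besides the shell and the picture viewer there is one more tool, called by a JSON object that holds its "op" and its "data", one argument or row to a line. servo_tool: Moves the arm, as the interface text tells. Its arguments: {"type":"object","properties":{"rows":{"type":"array","items":{"type":"array"}},"force":{"type":"number"}},"required":["rows"]}

```bash
ls; mkdir -p pics; cat > h.py <<'E'
from rig import *
import numpy as np, cv2
from scipy.spatial.transform import Rotation as R
def T(c): return np.array(get_calibration(c)["world_to_cam"],float)
def K(c): return np.array(get_calibration(c)["intrinsics"],float)
def find(c,t):
    W=np.linalg.inv(T(c)); return [(round(d['conf'],2),(W@np.r_[d['centre'],1])[:3].round(0).tolist()) for d in boxes_of(c,t)[:2]]
def proj(c,p):
    q=T(c)@np.r_[p,1]; u=K(c)@q[:3]; return (u[:2]/u[2])
E
python3 - <<'E'
from h import *
s=sense(); print(s)
ims=[]
for c in ("scene","top"):
    im=grab_frame(c); ims.append(im)
    for t in ("press","top_plate","tongue","cup_mid","canister_mid","pot_holder_center"): print(c,t,find(c,t))
for c,i in zip(("scene","top"),ims): cv2.imwrite(f"pics/{c}0.png",i); print(c,K(c).tolist(),T(c).round(3).tolist())
E
```

```text
pics
{'clock': 0.0, 'qpos': array([-1.23136266e+00,  3.53618623e-01,  1.63413779e+00, -1.77990546e-05,
        1.15520034e+00, -2.37807380e-03]), 'qvel': array([ 9.77305017e-04,  9.09801299e-04, -9.69327554e-04,  6.50826781e-05,
        5.29808513e-04,  1.27756186e-03]), 'joint_efforts': array([-3.97725589e-04, -6.05260205e+01, -3.42071772e+01, -7.00124315e-05,
        9.46464599e-03, -1.45824191e-05]), 'eef_pos': array([ 209.34556727, -588.39092144,  230.57855598]), 'tcp_rot': array([-3.14022852e+00,  1.30301313e-05,  3.41818948e-01]), 'contact_force': array([-0.05317632,  0.33090631, -0.85410076]), 'wrist_torque': array([ 0.03067468,  0.00352111, -0.02513854]), 'opening': 1.00061529205432}
scene press [(0.76, [541.0, 7.0, 85.0])]
scene top_plate [(0.73, [532.0, -18.0, 89.0])]
scene tongue [(0.55, [531.0, -19.0, 88.0])]
scene cup_mid [(0.94, [755.0, 209.0, 48.0]), (0.24, [531.0, -19.0, 87.0])]
scene canister_mid [(0.78, [699.0, -143.0, 77.0])]
scene pot_holder_center [(0.67, [732.0, 46.0, 13.0])]
top press [(0.86, [525.0, -21.0, 94.0]), (0.59, [729.0, 43.0, 10.0])]
top top_plate [(0.89, [526.0, -33.0, 101.0]), (0.35, [731.0, 45.0, 11.0])]
top tongue [(0.94, [524.0, -36.0, 99.0])]
top cup_mid [(0.66, [768.0, 221.0, 34.0])]
top canister_mid [(0.8, [683.0, -158.0, 102.0])]
top pot_holder_center [(0.95, [730.0, 44.0, 11.0])]
scene [[407.67089522877205, 0.0, 283.5766524314939], [0.0, 407.67089522877205, 213.37362241657434], [0.0, 0.0, 1.0]] [[-0.766, 0.643, -0.008, 441.367], [0.437, 0.511, -0.74, -206.164], [-0.472, -0.57, -0.672, 995.836], [0.0, 0.0, 0.0, 1.0]]
top [[431.9466364173033, 0.0, 285.5623777885498], [0.0, 431.9466364173033, 204.41711906561974], [0.0, 0.0, 1.0]] [[0.016, -1.0, -0.013, 19.951], [-0.994, -0.014, -0.107, 596.907], [0.107, 0.014, -0.994, 919.841], [0.0, 0.0, 0.0, 1.0]]
```

```bash
python3 - <<'E'
import cv2
a=cv2.imread("pics/scene0.png");b=cv2.imread("pics/top0.png")
cv2.imwrite("pics/a1.png",cv2.resize(b,(800,600)))
cv2.imwrite("pics/a2.png",cv2.resize(a,(800,600)))
E
```

```text
(no output)
```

View pics/a1.png

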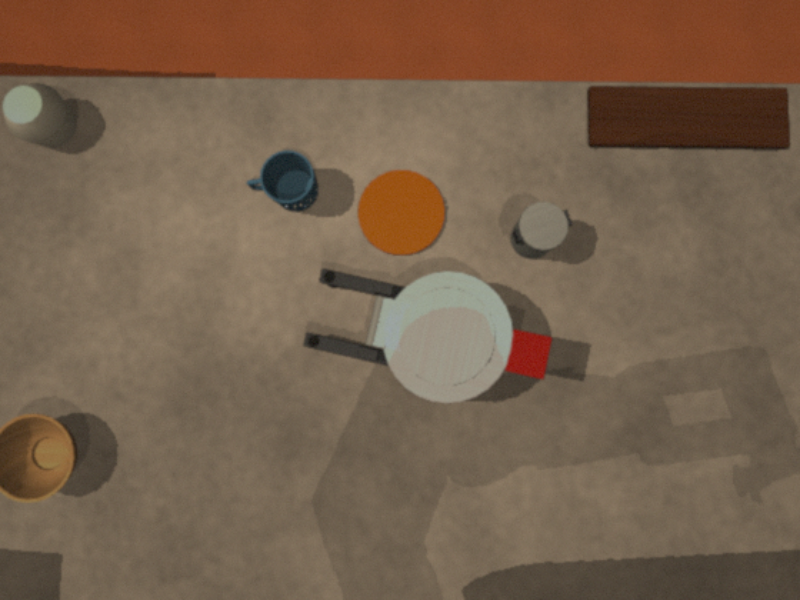

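View pics/a2.png

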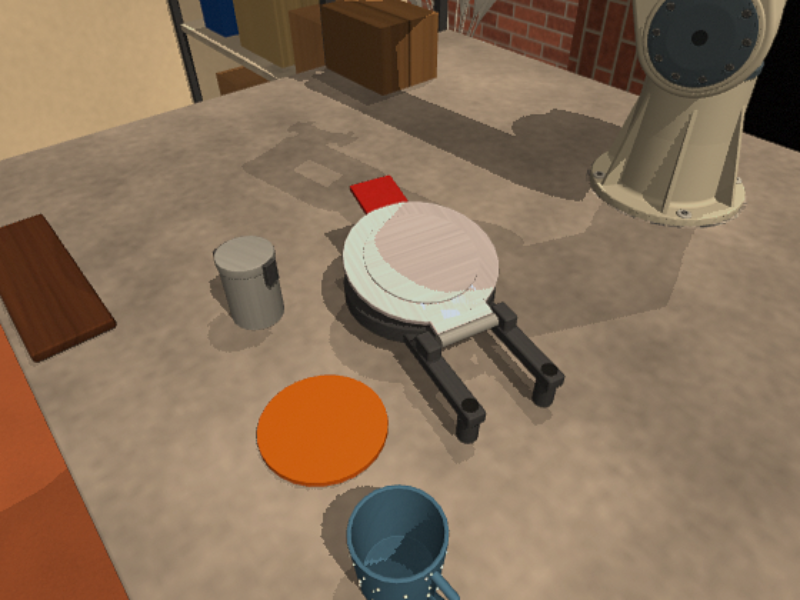

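The top view shows the closed press, with the red tongue at about (528,355), the arm ends near (325,275) and (310,340), and the hinge near (378,320). The canister is at (543,228), the pot holder at (402,212) and the cup at (288,180). The scene view agrees. Next I'll fit the pose.

```bash
cat > fit.py <<'E'
from h import *
from scipy.optimize import minimize
def M(p):  # hinge x,y,yaw,theta -> plate frame to world (plate frame: d away from hinge, x along hinge, n up when closed)
    x,y,yaw,th=p; ex=np.array([np.cos(yaw),np.sin(yaw),0]); ey=np.array([-np.sin(yaw),np.cos(yaw),0]); ez=np.array([0,0,1.])
    d=-np.cos(th)*ey+np.sin(th)*ez; n=np.sin(th)*ey+np.cos(th)*ez
    return np.array([x,y,60.]),ex,d,n
def pts(p,L): o,ex,d,n=M(p); L=np.array(L,float); return o+L[:,:1]*ex+L[:,1:2]*d+L[:,2:]*n
A=np.linspace(0,2*np.pi,60)
DISC=[(95*np.cos(a),110+95*np.sin(a),h) for a in A for h in (0,8)]
TON=[(x,d,h) for x in(-30,30) for d in(195,255) for h in(0,8)]
def hull(P,k,t,S=4):
    q=(t[:3,:3]@P.T).T+t[:3,3]; u=(k@q.T).T; u=u[:,:2]/u[:,2:]
    return cv2.convexHull((u*16).astype(np.int32).reshape(-1,1,2))
def masks(p,k,t):
    m=[]
    for L in (DISC,TON):
        z=np.zeros((420,560),np.uint8); cv2.fillPoly(z,[hull(pts(p,L),k,t)],1,cv2.LINE_AA,4); z=np.zeros((420,560),np.uint8); cv2.fillConvexPoly(z,hull(pts(p,L),k,t),255,cv2.LINE_AA,4); m.append(cv2.GaussianBlur(z,(0,0),2)/255.)
    m[1]=np.clip(m[1]-m[0],0,1); return m
def red(im):
    h=cv2.cvtColor(im,cv2.COLOR_BGR2HSV); return ((h[...,0]<6)|(h[...,0]>174))&(h[...,1]>200)&(h[...,2]>60)
def fit(p0,views,disc=True):
    obs=[]
    for c in views:
        im=grab_frame(c); r=red(im).astype(np.uint8)
        n,l,st,_=cv2.connectedComponentsWithStats(r); r=(l==1+np.argmax(st[1:,4])).astype(np.float32)
        tr=trace(c,"top_plate"); t=tr[0]['mask'].astype(np.float32) if tr else None
        print(c,"red",int(r.sum()),"plate",None if t is None else (int(t.sum()),round(tr[0]['conf'],2)))
        cv2.imwrite(f"pics/m_{c}.png",np.dstack([t*255,0*t,r*255]))
        obs.append((K(c),T(c),cv2.GaussianBlur(r,(0,0),2),cv2.GaussianBlur(t,(0,0),2)))
    def cost(p):
        e=0
        for k,t,r,pl in obs:
            md,mt=masks(p,k,t); e+=3*((mt-r)**2).sum()
            if disc: e+=((np.maximum(md,mt)-pl)**2).sum()
        return e
    s=np.array([15,15,.1,.1]); S=[p0]+[p0+s*np.eye(4)[i] for i in range(4)]
    b=minimize(cost,p0,method="Nelder-Mead",options=dict(initial_simplex=np.array(S),xatol=.002,fatol=.5,maxiter=400))
    b=minimize(cost,b.x,method="Nelder-Mead",options=dict(initial_simplex=np.array([b.x]+[b.x+s/2*np.eye(4)[i] for i in range(4)]),xatol=.002,fatol=.5,maxiter=400))
    return b.x,b.fun
E
python3 - <<'E'
from fit import *
p0=np.array([530,70,1.4,.15])
# yaw: hinge->tongue is -ey ; tongue toward world -y => ey ~ +y => yaw ~0
p0=np.array([545,70,0.,.15])
for v in (("scene","top"),("top",),("scene",)):
    p,f=fit(p0,v); print(v,p.round(3),round(f)); print("tongue corners",pts(p,[(-30,255,0),(30,255,0),(0,227.5,0)]).round(0).tolist())
p,f=fit(p0,("scene","top"))
for c in ("scene","top"):
    im=grab_frame(c)
    for L in (DISC,TON): cv2.polylines(im,[hull(pts(p,L),K(c),T(c))],True,(0,255,0),1,cv2.LINE_AA,4)
    o,ex,d,n=M(p); ey=np.array([-ex[1],ex[0],0])
    for s in(-50,50):
        a=[proj(c,o+s*ex+y*ey-[0,0,9]) for y in (0,100)]; cv2.line(im,*[tuple(int(v) for v in q) for q in a],(0,255,255),1)
    cv2.imwrite(f"pics/f_{c}.png",im[100:300,180:420] if c=="top" else im[100:330,200:420])
a=cv2.imread("pics/f_scene.png");b=cv2.imread("pics/f_top.png")
cv2.imwrite("pics/f.png",np.hstack([cv2.resize(a,(400,400)),cv2.resize(b,(400,400))]))
E
```

```text
scene red 601 plate (8777, 0.74)
top red 700 plate (7847, 0.86)
('scene', 'top') [ 5.50269e+02  7.88560e+01 -2.08000e-01  2.29000e-01] 916
tongue corners [[470.0, -158.0, 118.0], [528.0, -170.0, 118.0], [504.0, -138.0, 112.0]]
top red 707 plate (7659, 0.8)
('top',) [ 5.49798e+02  7.87500e+01 -1.98000e-01  5.60000e-02] 273
tongue corners [[470.0, -165.0, 74.0], [529.0, -177.0, 74.0], [505.0, -144.0, 73.0]]
scene red 599 plate None[ WARN:0@2.423] global loadsave.cpp:1063 imwrite_ Unsupported depth image for selected encoder is fallbacked to CV_8U.
Traceback (most recent call last):
  File "fit.py", line 28, in fit
    cv2.imwrite(f"pics/m_{c}.png",np.dstack([t*255,0*t,r*255]))
                                             ~^~~~
TypeError: unsupported operand type(s) for *: 'NoneType' and 'int'
```

```bash
python3 - 2>/dev/null <<'E'
from fit import *
p0=np.array([545,70,0.,.15])
p,f=fit(p0,("scene","top")); print(p.round(3),f)
for c in ("scene","top"):
    im=grab_frame(c); h,w=im.shape[:2]
    s=4; big=cv2.resize(im,None,fx=s,fy=s,interpolation=cv2.INTER_CUBIC)
    pr=lambda P:((proj(c,P)+.5)*s-.5)
    for L in (DISC,TON):
        q=hull(pts(p,L),K(c),T(c)).astype(float)/16; q=((q+.5)*s).astype(np.int32); cv2.polylines(big,[q],True,(0,255,0),1,cv2.LINE_AA)
    o,ex,d,n=M(p); ey=np.array([-ex[1],ex[0],0])
    for x in(-50,50):
        a=[pr(o+x*ex+y*ey-[0,0,9]) for y in (0,100)]; cv2.line(big,*[tuple(int(v) for v in q) for q in a],(0,255,255),1)
    q=pr(o+110*d); x0,y0=(int(q[0])-380,int(q[1])-330)
    cv2.imwrite(f"pics/f_{c}.png",big[y0:y0+640,x0:x0+760])
a=cv2.imread("pics/f_scene.png");b=cv2.imread("pics/f_top.png")
cv2.imwrite("pics/f.png",cv2.resize(np.vstack([a,b]),(507,600)) if 0 else a)
cv2.imwrite("pics/f.png",cv2.resize(a,(712,600))); cv2.imwrite("pics/g.png",cv2.resize(b,(712,600)))
E
```

```text
scene red 598 plate (8681, 0.56)
top red 691 plate None
```

```bash
sed -i 's/        tr=trace(c,"top_plate"); t=.*/        for _ in range(4):\n            tr=trace(c,"top_plate")\n            if tr: break\n            grab_frame(c)\n        t=tr[0]["mask"].astype(np.float32)/; s/^        cv2.imwrite.*//' fit.py
cat > ov.py <<'E'
from fit import *
def ov(p,c,name):
    im=grab_frame(c); s=4; big=cv2.resize(im,None,fx=s,fy=s,interpolation=cv2.INTER_CUBIC)
    pr=lambda P:((proj(c,P)+.5)*s-.5)
    for L in (DISC,TON):
        q=hull(pts(p,L),K(c),T(c)).astype(float)/16; q=((q+.5)*s).astype(np.int32); cv2.polylines(big,[q],True,(0,255,0),1,cv2.LINE_AA)
    o,ex,d,n=M(p); ey=np.array([-ex[1],ex[0],0])
    for x in(-50,50):
        a=[pr(o+x*ex+y*ey-[0,0,9]) for y in (0,100)]; cv2.line(big,*[tuple(int(v) for v in q) for q in a],(0,255,255),1)
    q=pr(o+60*d); x0,y0=max(0,int(q[0])-400),max(0,int(q[1])-330)
    cv2.imwrite(f"pics/{name}.png",cv2.resize(big[y0:y0+640,x0:x0+800],(750,600)))
E
python3 - <<'E'
from ov import *
p,f=fit(np.array([545,70,0.,.15]),("scene","top")); print(p.tolist(),f,sense()['clock'])
ov(p,"scene","f"); ov(p,"top","g")
E
```

```text
scene red 600 plate (8597, 0.74)
top red 698 plate (7735, 0.88)
[549.0391739108111, 78.75783292376647, -0.20300155133914666, 0.22507731093426622] 913.9341689254986 1.5
```

View pics/f.png

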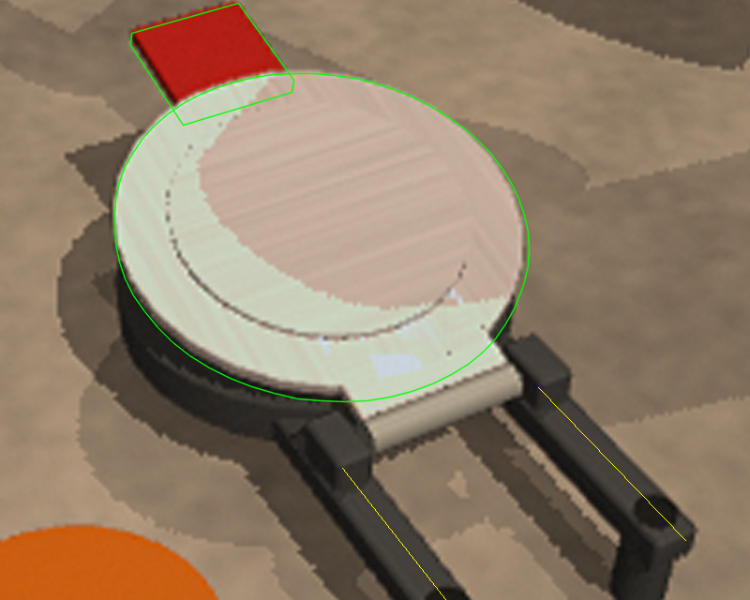

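View pics/g.png

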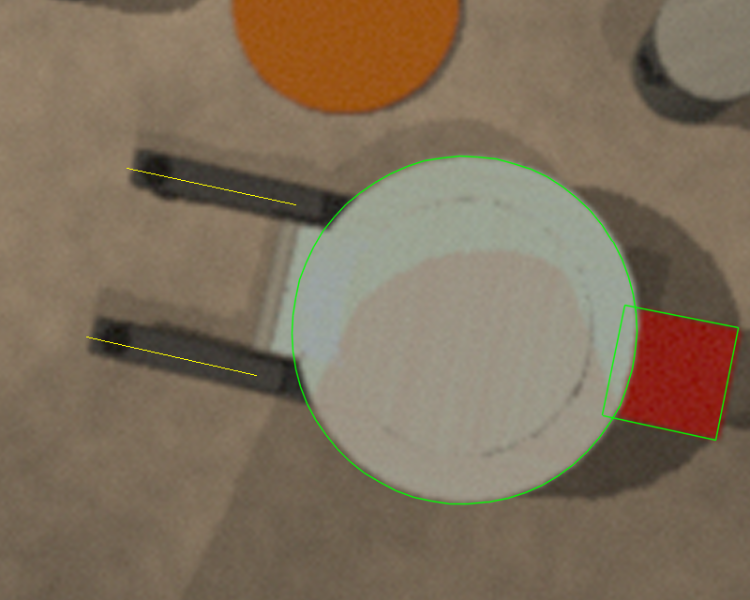

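```bash
cat > plan.py <<'E'
from rig import sense
import numpy as np, sys
from scipy.spatial.transform import Rotation as R, Slerp
H=np.array([549.,77.5,0]); YAW=-.203
ex=np.array([np.cos(YAW),np.sin(YAW),0]); ey=np.array([-np.sin(YAW),np.cos(YAW),0]); ez=np.array([0,0,1.])
def pose(x,u,z,phi):
    f=np.radians(phi); Z=np.sin(f)*ey-np.cos(f)*ez
    return H+x*ex+u*ey+z*ez, R.from_matrix(np.c_[np.cross(ex,Z),ex,Z])
def cur():
    s=sense(); return np.array(s['eef_pos']),R.from_euler('xyz',s['tcp_rot']),s
def local(p,r):
    d=p-H; Z=r.as_matrix()[:,2]; return np.round([d@ex,d@ey,d[2],np.degrees(np.arctan2(Z@ey,-Z[2])),np.degrees(np.arcsin(Z@ex))],1)
def show():
    p,r,s=cur(); f=s['contact_force']; print("t",round(s['clock'],2),"x,u,z,phi,lean",local(p,r),"F(ex,ey,z)",np.round([f@ex,f@ey,f[2]],1),"q",np.round(s['qpos'],2),"op",round(s['opening'],2))
def rows(*wps):  # (x,u,z,phi,n)
    p,r,_=cur(); out=[]
    for w in wps:
        P,Q=pose(*w[:4]); n=w[4]; sl=Slerp([0,1],R.concatenate([r,Q])); p0,r0=p,r
        for i in range(1,n+1):
            pt=p0+(P-p0)*i/n; rt=sl(i/n)
            sh=np.round(r.inv().apply(pt-p),0 if n and np.linalg.norm(P-p0)/n>15 else 1); tu=np.round(np.degrees((r.inv()*rt).as_rotvec()),1)
            p=p+r.apply(sh); r=r*R.from_rotvec(np.radians(tu)); out.append([0,sh.tolist(),tu.tolist()])
        print("end",local(p,r))
    for o in out: print(o)
show()
E
python3 -c "
from plan import *
rows((0,-400,250,0,8))"
```

```text
t 1.6 x,u,z,phi,lean [-198.2 -721.1  231.3   -0.     0. ] F(ex,ey,z) [-0.4 -0.   0.6] q [-1.23  0.35  1.63 -0.    1.16 -0.  ] op 1.0
end [-2.000e-01 -4.002e+02  2.503e+02 -0.000e+00  0.000e+00]
[0, [42.0, -21.0, -2.0], [0.0, 0.0, -7.3]]
[0, [44.0, -16.0, -3.0], [0.0, 0.0, -7.4]]
[0, [47.0, -11.0, -2.0], [0.0, 0.0, -7.3]]
[0, [46.0, -4.0, -2.0], [0.0, 0.0, -7.4]]
[0, [48.0, 2.0, -3.0], [0.0, 0.0, -7.3]]
[0, [46.0, 8.0, -2.0], [0.0, 0.0, -7.4]]
[0, [45.0, 14.0, -2.0], [0.0, 0.0, -7.3]]
[0, [43.0, 19.0, -3.0], [0.0, 0.0, -7.4]]
```

{"op": "servo_tool", "data": {
  "rows": [
    [0,[42,-21,-2],[0,0,-7.3]],
    [0,[44,-16,-3],[0,0,-7.4]],
    [0,[47,-11,-2],[0,0,-7.3]],
    [0,[46,-4,-2],[0,0,-7.4]],
    [0,[48,2,-3],[0,0,-7.3]],
    [0,[46,8,-2],[0,0,-7.4]],
    [0,[45,14,-2],[0,0,-7.3]],
    [0,[43,19,-3],[0,0,-7.4]]
  ]
}}

```text
clock: 2.6
eef_pos: [469.1, -313.2, 250.5]
tcp_rot: [3.141, 0.0, 1.372]
contact_force: [0.4, -0.2, -0.1]
opening: -0.005
```

```bash
python3 -c "
from plan import *
rows((0,-380,180,70,8))"
```

```text
t 2.6 x,u,z,phi,lean [   0.5 -398.8  250.5   -0.     0. ] F(ex,ey,z) [ 0.5 -0.1 -0.1] q [-0.59  0.24  1.75 -0.    1.16 -0.39] op -0.01
end [-0.0e+00 -3.8e+02  1.8e+02  7.0e+01 -1.0e-01]
[0, [2.4, -0.0, 8.8], [-0.0, 8.8, 0.0]]
[0, [0.9, -0.1, 9.1], [-0.0, 8.7, 0.1]]
[0, [-0.4, -0.0, 9.1], [-0.1, 8.8, -0.0]]
[0, [-1.8, -0.1, 8.9], [0.0, 8.7, 0.0]]
[0, [-3.1, -0.1, 8.6], [0.0, 8.8, 0.0]]
[0, [-4.4, -0.0, 8.0], [-0.0, 8.7, 0.1]]
[0, [-5.5, -0.1, 7.2], [-0.0, 8.8, 0.0]]
[0, [-6.6, -0.1, 6.3], [-0.0, 8.7, 0.0]]
```

{"op": "servo_tool", "data": {
  "rows": [
    [0,[2.4,0,8.8],[0,8.8,0]],
    [0,[0.9,0,9.1],[0,8.7,0]],
    [0,[-0.4,0,9.1],[0,8.8,0]],
    [0,[-1.8,0,8.9],[0,8.7,0]]
  ]
}}

```text
clock: 3.1
eef_pos: [470.4, -305.7, 215.5]
tcp_rot: [3.139, -0.615, 1.369]
contact_force: [1.3, 0.1, -1.2]
opening: -0.001
```

```bash
python3 -c "
from plan import *
rows((0,-360,150,70,4),(0,-310,95,70,4))"
```

```text
t 3.1 x,u,z,phi,lean [ 3.000e-01 -3.911e+02  2.155e+02  3.520e+01  1.000e-01] F(ex,ey,z) [ 1.2  0.4 -1.2] q [-0.86  0.48  1.62  0.48  1.46 -0.82] op -0.0
end [ 3.000e-01 -3.600e+02  1.497e+02  7.000e+01 -0.000e+00]
end [ 3.000e-01 -3.096e+02  9.520e+01  7.000e+01 -0.000e+00]
[0, [-3.0, -0.0, 18.0], [0.0, 8.7, 0.0]]
[0, [-6.0, -0.0, 17.0], [0.0, 8.7, 0.1]]
[0, [-8.0, -0.0, 16.0], [0.1, 8.7, -0.0]]
[0, [-11.0, -0.0, 15.0], [-0.0, 8.7, -0.0]]
[0, [-9.0, -0.0, 16.0], [-0.0, -0.0, -0.0]]
[0, [-8.0, -0.0, 17.0], [-0.0, -0.0, -0.0]]
[0, [-9.0, -0.0, 16.0], [-0.0, -0.0, -0.0]]
[0, [-8.0, -0.0, 17.0], [-0.0, -0.0, -0.0]]
```

{"op": "servo_tool", "data": {
  "rows": [
    [0,[-3,0,18],[0,8.7,0]],
    [0,[-6,0,17],[0,8.7,0]],
    [0,[-8,0,16],[0,8.7,0]],
    [0,[-11,0,15],[0,8.7,0]],
    [0,[-9,0,16],[0,0,0]],
    [0,[-8,0,17],[0,0,0]],
    [0,[-9,0,16],[0,0,0]],
    [0,[-8,0,17],[0,0,0]]
  ]
}}

```text
clock: 4.1
eef_pos: [487.0, -225.1, 94.8]
tcp_rot: [3.136, -1.216, 1.374]
contact_force: [0.4, 0.2, -0.4]
opening: -0.005
```

```bash
python3 - <<'E'
from ov import *
from plan import *
p,f=fit(np.array([549,78,-.2,.2]),("scene","top")); print(p.round(3).tolist(),f)
for c in ("top","scene","wrist"): print(c,find(c,"tongue") if c!="wrist" else (cv2.imwrite("pics/w1.png",grab_frame(c)),find(c,"tongue")))
tip=sense()['eef_pos']; im=grab_frame("scene"); print(proj("scene",tip)); cv2.imwrite("pics/s1.png",cv2.resize(im[60:260,200:440],(720,600)))
rows((0,-240,86,70,6))
E
```

```text
t 4.1 x,u,z,phi,lean [ 2.000e-01 -3.089e+02  9.480e+01  6.970e+01 -0.000e+00] F(ex,ey,z) [ 0.3  0.3 -0.4] q [-0.91  0.9   1.62  0.8   1.65 -1.11] op -0.0
scene red 597 plate (8549, 0.78)
top red 647 plate (7691, 0.73)
[550.309, 78.91, -0.208, 0.224] 1008.126091259632
top [(0.69, [526.0, -37.0, 100.0])]
scene [(0.83, [532.0, -19.0, 85.0])]
wrist (True, [(0.97, [514.0, -91.0, 109.0])])
[245.57615726 125.24508831]
end [   0. -240.   86.   70.    0.]
[0, [2.7, -0.0, 11.5], [0.0, 0.0, 0.0]]
[0, [2.6, -0.0, 11.5], [0.0, 0.1, 0.0]]
[0, [2.7, -0.0, 11.5], [0.0, 0.0, 0.0]]
[0, [2.7, -0.0, 11.5], [0.0, 0.1, 0.0]]
[0, [2.6, -0.0, 11.5], [0.0, -0.0, 0.0]]
[0, [2.6, -0.0, 11.5], [0.0, 0.0, 0.0]]
```

View pics/s1.png

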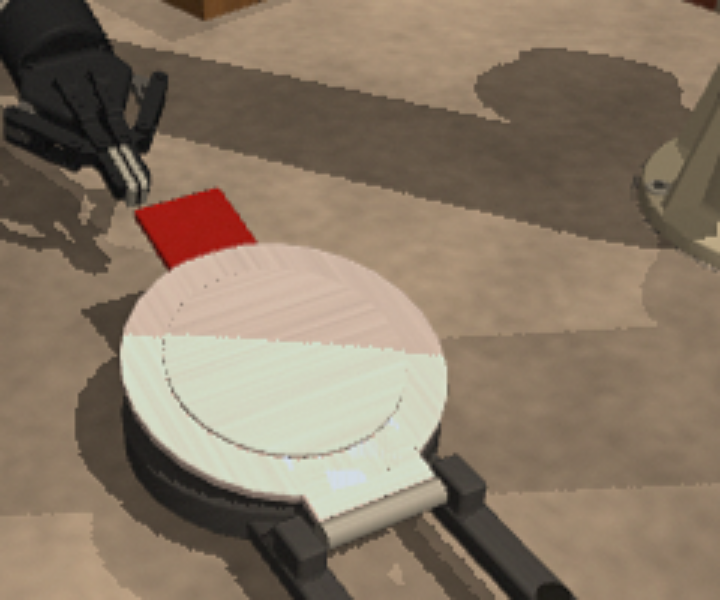

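The scene view shows the shut fingertips at about (137,196) in the crop, which is where the TCP projects. They sit just outside the tongue. I'll slide them in low and then lift.

```bash
python3 -c "
from plan import *
rows((0,-300,78,72,2),(0,-236,78,72,5))"
```

```text
t 4.55 x,u,z,phi,lean [   0.  -310.3   94.8   69.8    0. ] F(ex,ey,z) [-0.  -0.7  0.5] q [-0.91  0.9   1.62  0.8   1.65 -1.11] op 0.0
end [   0. -300.   78.   72.    0.]
end [   0. -236.   78.   72.    0.]
[0, [-6.1, -0.0, 7.7], [0.0, 1.1, 0.0]]
[0, [-6.3, -0.0, 7.6], [0.0, 1.1, 0.0]]
[0, [4.0, -0.0, 12.2], [0.0, 0.0, 0.0]]
[0, [3.9, -0.0, 12.2], [0.0, 0.0, 0.0]]
[0, [4.0, -0.0, 12.1], [0.0, 0.0, 0.0]]
[0, [4.0, -0.0, 12.2], [0.0, 0.0, 0.0]]
[0, [3.9, -0.0, 12.2], [0.0, 0.0, 0.0]]
```

{"op": "servo_tool", "data": {
  "rows": [
    [0,[-6,0,7.7],[0,1.1,0]],
    [0,[-6.3,0,7.6],[0,1.1,0]],
    [0,[4,0,12.2],[0,0,0]],
    [0,[4,0,12.2],[0,0,0]],
    [0,[4,0,12.2],[0,0,0]],
    [0,[4,0,12.2],[0,0,0]],
    [0,[4,0,12.2],[0,0,0]]
  ]
}}

```text
clock: 5.42
eef_pos: [501.5, -152.0, 78.1]
tcp_rot: [3.141, -1.256, 1.369]
contact_force: [0.0, -0.1, -0.8]
opening: -0.002
```

```bash
cat >> plan.py <<'E'
B=11. # half thickness in tool x
def follow(th,phi,s):
    """TCP (u,z) so that the fingers touch the underside (angle th deg) with the tip's leading corner at radius s."""
    t=np.radians(th); f=np.radians(phi)
    n=np.array([np.sin(t),np.cos(t)]); d=np.array([-np.cos(t),np.sin(t)]); X=np.array([np.cos(f),np.sin(f)]); Z=np.array([np.sin(f),-np.cos(f)])
    H0=np.array([0,60.])
    # corners: tip +-B in x, shaft far 60 back; the tongue ends at 255
    front=X*B if X@n>=-1e-9 else -X*B
    tip=H0+s*d-front            # tip corner on the plate
    if phi<90-th:               # shaft leans into the plate: the tongue's outer edge touches the shaft face
        e=H0+255*d; Lb=(255-s)/np.cos(np.radians(90-th-phi)); tip=e+Z*Lb-X*B
    return tip
def arc(*w):  # (th,phi,s,n)
    L=[]; 
    for a,b in zip(w[:-1],w[1:]):
        for i in range(1,b[3]+1):
            v=[a[k]+(b[k]-a[k])*i/b[3] for k in range(3)]; u,z=follow(*v); L.append((0,u,z,v[1],1))
    rows(*L)
E
python3 -c "
from plan import *
for th in (5,10,13,16,20): print(th,follow(th,72,236))
rows((0,-236,90,72,4),(0,-234,98,72,4))"
```

```text
t 5.42 x,u,z,phi,lean [-2.000e-01 -2.343e+02  7.810e+01  7.200e+01 -0.000e+00] F(ex,ey,z) [ 0.1 -0.  -0.8] q [-0.83  0.91  1.71  0.88  1.58 -1.16] op -0.0
5 [-238.88344397   65.73732992]
10 [-236.27750519   87.88963988]
13 [-233.7244549   101.00714679]
16 [-230.43983108  113.95100233]
20 [-225.16664544  130.25513215]
end [  -0. -236.   90.   72.   -0.]
end [  -0. -234.   98.   72.   -0.]
[0, [2.7, 0.1, -1.3], [-0.0, 0.0, 0.0]]
[0, [2.7, 0.0, -1.3], [-0.0, 0.0, 0.0]]
[0, [2.7, 0.1, -1.3], [-0.0, 0.0, 0.0]]
[0, [2.7, 0.0, -1.4], [-0.0, 0.0, 0.0]]
[0, [2.0, 0.0, -0.1], [-0.0, 0.0, 0.0]]
[0, [2.1, 0.0, -0.2], [-0.0, 0.0, 0.0]]
[0, [2.0, 0.0, -0.1], [-0.0, 0.0, 0.0]]
[0, [2.1, 0.0, -0.1], [-0.0, 0.0, 0.0]]
```

{"op": "servo_tool", "data": {
  "rows": [
    [0,[2.7,0,-1.3],[0,0,0]],
    [0,[2.7,0,-1.3],[0,0,0]],
    [0,[2.7,0,-1.3],[0,0,0]],
    [0,[2.7,0,-1.3],[0,0,0]],
    [0,[2,0,-0.1],[0,0,0]],
    [0,[2,0,-0.1],[0,0,0]],
    [0,[2,0,-0.1],[0,0,0]],
    [0,[2,0,-0.1],[0,0,0]]
  ]
}}

```text
clock: 6.42
eef_pos: [501.4, -152.3, 97.6]
tcp_rot: [-3.141, -1.257, 1.368]
contact_force: [0.5, 0.0, 0.4]
opening: 0.001
```

```bash
python3 -c "
from plan import *
rows((0,-232,104,72,3),(0,-230.5,113,72,5))"
```

```text
t 6.42 x,u,z,phi,lean [  -0.3 -234.7   97.6   72.    -0. ] F(ex,ey,z) [0.5 0.1 0.4] q [-0.83  0.88  1.72  0.88  1.59 -1.14] op 0.0
end [   0. -232.  104.   72.   -0.]
end [   0.  -230.5  113.    72.    -0. ]
[0, [2.3, 0.1, 0.2], [-0.0, -0.0, 0.0]]
[0, [2.3, 0.1, 0.2], [-0.0, -0.0, 0.0]]
[0, [2.3, 0.1, 0.2], [-0.0, -0.0, 0.0]]
[0, [1.8, -0.0, -0.3], [-0.0, -0.0, 0.0]]
[0, [1.8, -0.0, -0.2], [-0.0, -0.0, 0.0]]
[0, [1.8, -0.0, -0.3], [-0.0, -0.0, 0.0]]
[0, [1.8, -0.0, -0.3], [-0.0, -0.0, 0.0]]
[0, [1.8, -0.0, -0.3], [-0.0, -0.0, 0.0]]
```

{"op": "servo_tool", "data": {
  "rows": [
    [0,[2.3,0,0.2],[0,0,0]],
    [0,[2.3,0,0.2],[0,0,0]],
    [0,[2.3,0,0.2],[0,0,0]],
    [0,[1.8,0,-0.3],[0,0,0]],
    [0,[1.8,0,-0.3],[0,0,0]],
    [0,[1.8,0,-0.3],[0,0,0]]
  ]
}}

```text
clock: 7.18
eef_pos: [502.1, -148.8, 109.2]
tcp_rot: [-3.141, -1.257, 1.367]
contact_force: [1.0, -1.5, -5.0]
opening: -0.004
```

```bash
python3 - <<'E'
from plan import *
arc((16,72,234),(30,65,232,8))
E
```

```text
t 7.17 x,u,z,phi,lean [  -0.3 -231.1  109.2   72.    -0. ] F(ex,ey,z) [ 1.2 -1.3 -5. ] q [-0.82  0.86  1.73  0.89  1.6  -1.13] op -0.0
end [   0.  -226.3  120.5   71.1   -0. ]
end [   0.  -223.8  127.5   70.3   -0. ]
end [   0.  -221.3  134.2   69.4   -0. ]
end [   0.  -218.5  140.8   68.5   -0. ]
end [   0.  -215.5  147.3   67.6   -0. ]
end [   0.  -212.4  153.6   66.8   -0. ]
end [   0.  -209.   159.9   65.9   -0. ]
end [   0.  -205.5  166.    65.    -0. ]
[0, [12.2, 0.3, 1.1], [-0.0, -0.9, -0.0]]
[0, [7.4, -0.0, 0.1], [-0.0, -0.8, -0.0]]
[0, [7.2, -0.0, 0.1], [-0.0, -0.9, -0.0]]
[0, [7.2, -0.0, 0.3], [-0.0, -0.9, -0.0]]
[0, [7.1, -0.0, 0.4], [-0.0, -0.9, -0.0]]
[0, [7.0, -0.0, 0.5], [-0.0, -0.8, -0.0]]
[0, [7.1, -0.0, 0.6], [-0.0, -0.9, -0.0]]
[0, [7.0, -0.0, 0.7], [-0.0, -0.9, -0.0]]
```

{"op": "servo_tool", "data": {
  "rows": [
    [0,[5,0.2,0.5],[0,-0.5,0]],
    [0,[7,0,0.5],[0,-0.8,0]],
    [0,[7.2,0,0.2],[0,-0.9,0]],
    [0,[7.2,0,0.3],[0,-0.9,0]],
    [0,[7.1,0,0.4],[0,-0.9,0]],
    [0,[7,0,0.5],[0,-0.9,0]],
    [0,[7.1,0,0.6],[0,-0.9,0]],
    [0,[7,0,0.7],[0,-0.9,0]]
  ]
}}

```text
clock: 8.18
eef_pos: [507.0, -126.9, 159.6]
tcp_rot: [3.14, -1.138, 1.369]
contact_force: [-1.3, -6.2, -2.7]
opening: 0.002
```

```bash
python3 - <<'E'
from plan import *
arc((29,65.3,232),(45,53,230,8))
E
```

```text
t 8.18 x,u,z,phi,lean [ 1.000e-01 -2.087e+02  1.596e+02  6.520e+01  0.000e+00] F(ex,ey,z) [ 0.  -6.3 -2.7] q [-0.77  0.69  1.79  0.87  1.54 -1.03] op 0.0
end [   0.  -203.5  169.5   63.7    0. ]
end [  -0.  -199.2  176.3   62.2    0. ]
end [  -0.  -194.8  183.1   60.7    0. ]
end [  -0.  -190.1  189.6   59.1    0. ]
end [  -0.  -185.2  196.    57.6    0. ]
end [  -0.  -180.1  202.1   56.1    0. ]
end [  -0.  -174.8  208.    54.5    0. ]
end [  -0.  -169.3  213.8   53.     0. ]
[0, [11.2, -0.1, 0.5], [0.0, -1.5, 0.0]]
[0, [8.0, 0.0, 0.8], [0.0, -1.5, 0.0]]
[0, [8.0, 0.0, 0.8], [0.0, -1.5, 0.0]]
[0, [8.0, 0.0, 0.9], [0.0, -1.6, 0.0]]
[0, [8.0, 0.0, 0.9], [0.0, -1.5, 0.0]]
[0, [7.9, 0.0, 1.1], [0.0, -1.5, 0.0]]
[0, [7.9, 0.0, 1.1], [0.0, -1.6, 0.0]]
[0, [7.9, 0.0, 1.1], [0.0, -1.5, 0.0]]
```

{"op": "servo_tool", "data": {
  "rows": [
    [0,[9,0,-1],[0,-1.5,0]],
    [0,[8,0,0.2],[0,-1.5,0]],
    [0,[8,0,0.4],[0,-1.5,0]],
    [0,[8,0,0.6],[0,-1.6,0]],
    [0,[8,0,0.7],[0,-1.5,0]],
    [0,[8,0,0.9],[0,-1.5,0]],
    [0,[8,0,0.9],[0,-1.6,0]],
    [0,[8,0,1],[0,-1.5,0]]
  ]
}}

```text
clock: 9.18
eef_pos: [514.0, -91.7, 213.7]
tcp_rot: [3.141, -0.925, 1.368]
contact_force: [-1.4, -3.6, -3.9]
opening: 0.005
```

```bash
python3 - <<'E'
from ov import *
from plan import *
p,f=fit(np.array([549.5,78.5,-.205,.8]),("scene","top")); print(p.round(3).tolist(),f, np.degrees(p[3]))
print(follow(np.degrees(p[3]),53,235))
ov(p,"scene","h")
E
```

```text
t 9.18 x,u,z,phi,lean [-1.000e-01 -1.727e+02  2.137e+02  5.300e+01 -0.000e+00] F(ex,ey,z) [-0.7 -3.8 -3.9] q [-0.67  0.48  1.84  0.81  1.42 -0.85] op 0.0
scene red 1123 plate (12145, 0.68)
top red 717 plate (6689, 0.59)
[549.677, 79.907, -0.198, 0.78] 890.7672487282005 44.71166368983944
[-173.62418852  216.54676499]
```

View pics/h.png

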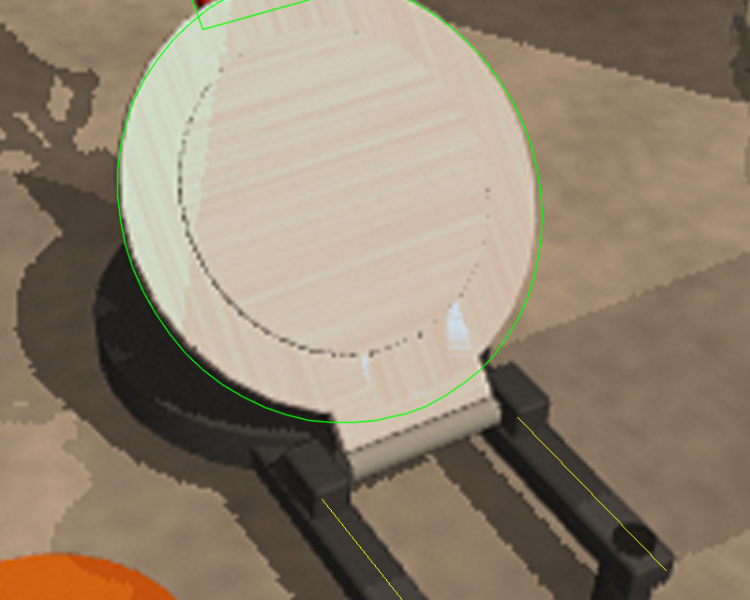

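The plate is at 44.7° and the model outline matches it in the scene view. I'll carry on along the arc.

```bash
python3 - <<'E'
from plan import *
arc((45,53,235),(63,36,235,8))
E
```

```text
t 9.43 x,u,z,phi,lean [  -0.  -172.5  213.7   53.2   -0. ] F(ex,ey,z) [-0.2  0.4 -0.8] q [-0.67  0.48  1.84  0.81  1.43 -0.85] op 0.0
end [   0.  -166.4  224.1   50.9   -0. ]
end [   0.  -159.8  230.4   48.8   -0. ]
end [   0.  -153.   236.5   46.6   -0. ]
end [   0.  -146.   242.4   44.5   -0. ]
end [   0.  -138.7  248.    42.4   -0. ]
end [   0.  -131.2  253.2   40.3   -0. ]
end [   0.  -123.5  258.3   38.1   -0. ]
end [   0.  -115.6  262.9   36.    -0. ]
[0, [11.9, 0.1, -1.3], [-0.0, -2.3, 0.0]]
[0, [9.1, -0.0, 1.1], [-0.0, -2.1, 0.0]]
[0, [9.1, -0.0, 1.1], [-0.0, -2.2, 0.0]]
[0, [9.1, -0.0, 1.1], [-0.0, -2.1, 0.0]]
[0, [9.1, -0.0, 1.1], [-0.0, -2.1, 0.0]]
[0, [9.1, -0.0, 1.2], [-0.0, -2.1, 0.0]]
[0, [9.1, -0.0, 1.1], [-0.0, -2.2, 0.0]]
[0, [9.1, -0.0, 1.2], [-0.0, -2.1, 0.0]]
```

{"op": "servo_tool", "data": {
  "rows": [
    [0,[8,0,-1],[0,-1.8,0]],
    [0,[9.1,0,1],[0,-2.2,0]],
    [0,[9.1,0,1.1],[0,-2.2,0]],
    [0,[9.1,0,1.1],[0,-2.2,0]],
    [0,[9.1,0,1.1],[0,-2.2,0]],
    [0,[9.1,0,1.2],[0,-2.2,0]],
    [0,[9.1,0,1.1],[0,-2.2,0]],
    [0,[9.1,0,1.2],[0,-2.1,0]]
  ]
}}

```text
clock: 10.42
eef_pos: [525.1, -38.0, 260.1]
tcp_rot: [3.14, -0.625, 1.369]
contact_force: [0.0, -2.4, -5.8]
opening: 0.002
```

```bash
python3 - <<'E'
from plan import *
arc((62.3,36,235),(80,19,235,8))
E
```

```text
t 10.43 x,u,z,phi,lean [-1.000e-01 -1.180e+02  2.601e+02  3.580e+01  1.000e-01] F(ex,ey,z) [ 0.5 -2.4 -5.8] q [-0.45  0.26  1.86  0.64  1.27 -0.52] op 0.0
end [  -0.  -110.3  266.    33.8   -0. ]
end [  -0.  -102.2  270.1   31.7   -0. ]
end [ -0.  -94.  273.9  29.6  -0. ]
end [ -0.  -85.7 277.3  27.5  -0. ]
end [ -0.  -77.2 280.4  25.3  -0. ]
end [ -0.  -68.6 283.3  23.2  -0. ]
end [ -0.  -60.  285.8  21.1  -0. ]
end [  0.  -51.2 287.9  19.   -0. ]
[0, [9.7, 0.1, -0.3], [0.1, -2.0, 0.0]]
[0, [9.0, 0.0, 1.1], [-0.0, -2.1, 0.1]]
[0, [8.9, 0.0, 1.1], [-0.0, -2.1, -0.0]]
[0, [9.0, 0.0, 1.1], [-0.0, -2.1, -0.0]]
[0, [8.9, 0.0, 1.2], [-0.0, -2.2, -0.0]]
[0, [9.0, 0.0, 1.1], [-0.0, -2.1, -0.0]]
[0, [8.9, 0.0, 1.1], [-0.0, -2.1, -0.0]]
[0, [9.0, -0.0, 1.2], [-0.0, -2.1, -0.0]]
```

{"op": "servo_tool", "data": {
  "rows": [
    [0,[9,0,0.8],[0,-2.1,0]],
    [0,[9,0,1.1],[0,-2.1,0]],
    [0,[9,0,1.1],[0,-2.1,0]],
    [0,[9,0,1.1],[0,-2.1,0]],
    [0,[9,0,1.2],[0,-2.1,0]],
    [0,[9,0,1.1],[0,-2.1,0]],
    [0,[9,0,1.1],[0,-2.1,0]],
    [0,[9,0,1.2],[0,-2.1,0]]
  ]
}}

```text
clock: 11.42
eef_pos: [538.3, 27.8, 287.0]
tcp_rot: [3.14, -0.333, 1.368]
contact_force: [0.1, -3.9, -3.5]
opening: -0.001
```

```bash
python3 - <<'E'
from plan import *
arc((79.7,19,235),(98,6,234,8))
E
```

```text
t 11.43 x,u,z,phi,lean [-4.00e-01 -5.09e+01  2.87e+02  1.91e+01  1.00e-01] F(ex,ey,z) [ 0.9 -3.8 -3.5] q [-0.16  0.16  1.81  0.36  1.18 -0.1 ] op -0.0
end [ -0.  -43.2 289.3  17.4  -0. ]
end [ -0.  -34.  290.6  15.8  -0. ]
end [ -0.  -24.8 291.5  14.1  -0. ]
end [ -0.  -15.4 292.1  12.5  -0. ]
end [ -0.   -6.2 292.3  10.9  -0. ]
end [  0.    3.2 292.    9.3  -0. ]
end [  0.   12.4 291.5   7.6  -0. ]
end [  0.   21.7 290.6   6.   -0. ]
[0, [8.0, 0.4, 0.3], [0.1, -1.7, 0.0]]
[0, [9.2, 0.0, 1.5], [-0.0, -1.6, 0.0]]
[0, [9.1, 0.0, 1.7], [-0.0, -1.7, 0.0]]
[0, [9.2, 0.0, 1.7], [-0.0, -1.6, 0.0]]
[0, [9.1, 0.0, 1.8], [-0.0, -1.6, 0.0]]
[0, [9.1, 0.1, 2.0], [-0.0, -1.6, 0.0]]
[0, [9.0, -0.0, 2.0], [-0.0, -1.7, 0.0]]
[0, [9.1, -0.0, 2.1], [-0.0, -1.6, 0.0]]
```

{"op": "servo_tool", "data": {
  "rows": [
    [0,[8,0.4,0.3],[0,-1.7,0]],
    [0,[9.2,0,1.5],[0,-1.6,0]],
    [0,[9.1,0,1.7],[0,-1.7,0]],
    [0,[9.2,0,1.7],[0,-1.6,0]],
    [0,[9.1,0,1.8],[0,-1.6,0]],
    [0,[9.1,0,2],[0,-1.6,0]],
    [0,[9,0,2],[0,-1.7,0]],
    [0,[9.1,0,2.1],[0,-1.6,0]]
  ]
}}

```text
clock: 12.42
eef_pos: [553.2, 98.8, 290.9]
tcp_rot: [3.14, -0.105, 1.368]
contact_force: [0.5, -4.2, -2.9]
opening: 0.0
```

```bash
python3 - <<'E'
from plan import *
arc((98,6,234),(116,0,232,8))
E
```

```text
t 12.43 x,u,z,phi,lean [-2.000e-01  2.170e+01  2.909e+02  6.000e+00  1.000e-01] F(ex,ey,z) [ 1.3 -4.  -2.9] q [0.11 0.18 1.73 0.11 1.2  0.28] op 0.0
end [  0.   30.6 289.    5.2  -0. ]
end [  0.   39.5 287.1   4.5  -0. ]
end [  0.   48.4 284.9   3.7  -0. ]
end [  0.   57.1 282.2   3.   -0. ]
end [ -0.   65.8 279.3   2.2  -0. ]
end [ -0.   74.2 276.    1.5  -0. ]
end [ -0.   82.5 272.4   0.7  -0. ]
end [ -0.   90.7 268.5   0.   -0. ]
[0, [8.7, 0.2, 2.9], [0.1, -0.8, 0.0]]
[0, [8.7, -0.0, 2.7], [-0.0, -0.7, 0.0]]
[0, [8.7, -0.0, 2.9], [-0.0, -0.8, 0.0]]
[0, [8.5, -0.0, 3.2], [-0.0, -0.7, 0.0]]
[0, [8.5, 0.0, 3.4], [-0.0, -0.8, 0.0]]
[0, [8.3, 0.0, 3.6], [-0.0, -0.7, 0.0]]
[0, [8.2, 0.0, 3.8], [-0.0, -0.8, 0.0]]
[0, [8.1, 0.0, 4.0], [-0.0, -0.7, 0.0]]
```

{"op": "servo_tool", "data": {
  "rows": [
    [0,[8.7,0.2,2.9],[0,-0.8,0]],
    [0,[8.7,0,2.7],[0,-0.7,0]],
    [0,[8.7,0,2.9],[0,-0.8,0]],
    [0,[8.5,0,3.2],[0,-0.7,0]],
    [0,[8.5,0,3.4],[0,-0.8,0]],
    [0,[8.3,0,3.6],[0,-0.7,0]],
    [0,[8.2,0,3.8],[0,-0.8,0]],
    [0,[8.1,0,4],[0,-0.7,0]]
  ]
}}

```text
clock: 13.42
eef_pos: [567.8, 166.4, 267.2]
tcp_rot: [3.141, -0.001, 1.368]
contact_force: [0.6, -1.7, 2.7]
opening: 0.001
```

```bash
python3 - <<'E'
from plan import *
arc((116,0,232),(134,-8,232,8))
E
```

```text
t 13.43 x,u,z,phi,lean [5.000e-01 9.090e+01 2.672e+02 1.000e-01 0.000e+00] F(ex,ey,z) [ 0.9 -1.5  2.7] q [0.28 0.27 1.67 0.   1.2  0.48] op 0.0
end [  0.   98.8 264.5  -1.    0. ]
end [  0.  106.7 260.3  -2.    0. ]
end [  0.  114.6 255.7  -3.    0. ]
end [  0.  122.1 250.8  -4.    0. ]
end [  0.  129.5 245.7  -5.    0. ]
end [  0.  136.6 240.1  -6.    0. ]
end [  0.  143.6 234.5  -7.    0. ]
end [  0.  150.3 228.4  -8.    0. ]
[0, [7.9, -0.5, 2.7], [0.0, -1.1, 0.0]]
[0, [8.0, -0.0, 4.1], [0.0, -1.0, 0.0]]
[0, [8.0, -0.0, 4.3], [0.0, -1.0, 0.0]]
[0, [7.8, -0.0, 4.5], [0.0, -1.0, 0.0]]
[0, [7.7, -0.0, 4.6], [0.0, -1.0, 0.0]]
[0, [7.6, -0.0, 4.9], [0.0, -1.0, 0.0]]
[0, [7.5, -0.0, 4.9], [0.0, -1.0, 0.0]]
[0, [7.4, -0.0, 5.2], [0.0, -1.0, 0.0]]
```

{"op": "servo_tool", "data": {
  "rows": [
    [0,[7.9,-0.5,2.7],[0,-1.1,0]],
    [0,[8,0,4.1],[0,-1,0]],
    [0,[8,0,4.3],[0,-1,0]],
    [0,[7.8,0,4.5],[0,-1,0]],
    [0,[7.7,0,4.6],[0,-1,0]],
    [0,[7.6,0,4.9],[0,-1,0]],
    [0,[7.5,0,4.9],[0,-1,0]],
    [0,[7.4,0,5.2],[0,-1,0]]
  ]
}}

```text
clock: 14.42
eef_pos: [579.1, 224.6, 228.3]
tcp_rot: [-3.141, 0.141, 1.368]
contact_force: [0.2, -2.4, -0.0]
opening: 0.003
```

```bash
python3 - <<'E'
from plan import *
arc((134,-8,232),(152,-8,233,8))
E
```

```text
t 14.43 x,u,z,phi,lean [-1.000e-01  1.501e+02  2.283e+02 -8.100e+00 -0.000e+00] F(ex,ey,z) [ 0.6 -2.4 -0. ] q [ 0.43  0.39  1.59 -0.12  1.25  0.68] op 0.0
end [ -0.  156.8 222.   -8.   -0. ]
end [ -0.  163.1 215.4  -8.   -0. ]
end [ -0.  169.1 208.6  -8.   -0. ]
end [ -0.  174.7 201.4  -8.   -0. ]
end [ -0.  180.3 194.1  -8.   -0. ]
end [  0.  185.4 186.6  -8.   -0. ]
end [  0.  190.3 178.9  -8.   -0. ]
end [  0.  194.8 170.9  -8.   -0. ]
[0, [7.5, 0.1, 5.3], [-0.0, 0.1, 0.0]]
[0, [7.1, 0.0, 5.7], [-0.0, -0.0, 0.0]]
[0, [6.9, 0.0, 5.9], [-0.0, -0.0, 0.0]]
[0, [6.6, 0.0, 6.3], [-0.0, -0.0, 0.0]]
[0, [6.5, 0.0, 6.5], [-0.0, -0.0, 0.0]]
[0, [6.1, 0.1, 6.7], [-0.0, -0.0, 0.0]]
[0, [5.9, -0.0, 7.0], [-0.0, -0.0, 0.0]]
[0, [5.6, -0.0, 7.3], [-0.0, -0.0, 0.0]]
```

{"op": "servo_tool", "data": {
  "rows": [
    [0,[7.5,0,5.3],[0,0,0]],
    [0,[7.1,0,5.7],[0,0,0]],
    [0,[6.9,0,5.9],[0,0,0]],
    [0,[6.6,0,6.3],[0,0,0]],
    [0,[6.5,0,6.5],[0,0,0]],
    [0,[6.1,0,6.7],[0,0,0]],
    [0,[5.9,0,7],[0,0,0]],
    [0,[5.6,0,7.3],[0,0,0]]
  ]
}}

```text
clock: 15.42
eef_pos: [588.2, 268.2, 170.7]
tcp_rot: [3.141, 0.139, 1.368]
contact_force: [1.1, -1.4, 1.0]
opening: 0.005
```

```bash
python3 - <<'E'
from ov import *
from plan import *
cv2.imwrite("pics/s3.png",grab_frame("scene"))
arc((152,-8,233),(168,-6,236,8))
E
```

```text
t 15.43 x,u,z,phi,lean [  0.  194.7 170.7  -8.    0. ] F(ex,ey,z) [ 1.4 -1.2  1. ] q [ 0.48  0.49  1.57 -0.12  1.17  0.74] op 0.01
end [  0.  198.8 163.8  -7.8  -0. ]
end [  0.  202.7 156.5  -7.5  -0. ]
end [ -0.  206.1 149.1  -7.3  -0. ]
end [ -0.  209.5 141.5  -7.   -0. ]
end [ -0.  212.5 133.9  -6.8  -0. ]
end [ -0.  215.2 126.1  -6.5  -0. ]
end [ -0.  217.7 118.2  -6.3  -0. ]
end [ -0.  219.9 110.2  -6.   -0. ]
[0, [4.6, 0.4, 5.3], [-0.0, 0.2, 0.0]]
[0, [4.8, -0.0, 6.7], [-0.0, 0.3, 0.0]]
[0, [4.4, 0.0, 6.9], [-0.0, 0.2, 0.0]]
[0, [4.3, 0.0, 7.1], [-0.0, 0.3, 0.0]]
[0, [3.9, 0.0, 7.2], [-0.0, 0.2, 0.0]]
[0, [3.6, 0.0, 7.4], [-0.0, 0.3, 0.0]]
[0, [3.4, 0.0, 7.6], [-0.0, 0.2, 0.0]]
[0, [3.1, 0.0, 7.7], [-0.0, 0.3, 0.0]]
```

View pics/s3.png

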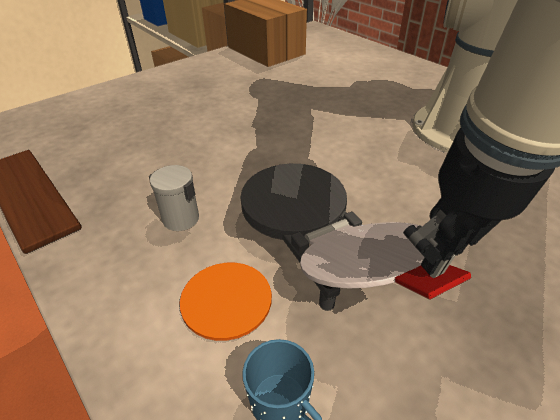

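The scene view shows the plate about 30° short of open, with the fingertips on the red tongue near (430,275). The bystanders haven't moved.

{"op": "servo_tool", "data": {
  "rows": [
    [0,[4.6,0,5.3],[0,0.2,0]],
    [0,[4.8,0,6.7],[0,0.3,0]],
    [0,[4.4,0,6.9],[0,0.2,0]],
    [0,[4.3,0,7.1],[0,0.3,0]],
    [0,[3.9,0,7.2],[0,0.2,0]],
    [0,[3.6,0,7.4],[0,0.3,0]],
    [0,[3.4,0,7.6],[0,0.2,0]],
    [0,[3.1,0,7.7],[0,0.3,0]]
  ]
}}

```text
clock: 16.48
eef_pos: [593.1, 292.4, 111.2]
tcp_rot: [-3.142, 0.104, 1.368]
contact_force: [-1.4, -0.9, 0.9]
opening: 0.004
```

```bash
python3 - <<'E'
from plan import *
arc((168,-6,236),(176,-3,236,8))
E
```

```text
t 16.48 x,u,z,phi,lean [-1.000e-01  2.194e+02  1.112e+02 -6.000e+00 -0.000e+00] F(ex,ey,z) [-1.2 -1.1  0.9] q [ 0.5   0.56  1.59 -0.09  1.05  0.75] op 0.0
end [ -0.  220.7 106.1  -5.6  -0. ]
end [ -0.  221.5 102.   -5.3  -0. ]
end [ -0.  222.1  97.8  -4.9  -0. ]
end [ -0.  222.8  93.7  -4.5  -0. ]
end [ -0.  223.3  89.5  -4.1  -0. ]
end [ -0.  223.8  85.4  -3.8  -0. ]
end [ -0.  224.1  81.2  -3.4  -0. ]
end [ -0.  224.4  77.   -3.   -0. ]
[0, [1.8, 0.1, 4.9], [-0.0, 0.4, 0.0]]
[0, [1.2, 0.0, 4.0], [-0.0, 0.3, 0.0]]
[0, [1.0, 0.0, 4.1], [-0.0, 0.4, 0.0]]
[0, [1.0, 0.0, 4.1], [-0.0, 0.4, 0.0]]
[0, [0.8, 0.0, 4.1], [-0.0, 0.4, 0.0]]
[0, [0.8, 0.0, 4.1], [-0.0, 0.3, 0.0]]
[0, [0.6, 0.0, 4.1], [-0.0, 0.4, 0.0]]
[0, [0.6, 0.0, 4.2], [-0.0, 0.4, 0.0]]
```

{"op": "servo_tool", "data": {
  "rows": [
    [0,[1.8,0,4.9],[0,0.4,0]],
    [0,[1.2,0,4],[0,0.3,0]],
    [0,[1,0,4.1],[0,0.4,0]],
    [0,[1,0,4.1],[0,0.4,0]],
    [0,[0.8,0,4.1],[0,0.4,0]],
    [0,[0.8,0,4.1],[0,0.3,0]],
    [0,[0.6,0,4.1],[0,0.4,0]],
    [0,[0.6,0,4.2],[0,0.4,0]]
  ]
}}

```text
clock: 17.48
eef_pos: [594.2, 297.3, 77.3]
tcp_rot: [3.141, 0.052, 1.368]
contact_force: [-1.0, 0.4, 0.8]
opening: -0.007
```

```bash
python3 - <<'E'
from ov import *
from plan import *
print(follow(180,0,236))
rows((0,225.5,62,0,8))
E
```

```text
t 17.48 x,u,z,phi,lean [-1.000e-01  2.244e+02  7.730e+01 -3.000e+00  0.000e+00] F(ex,ey,z) [-1.   0.2  0.8] q [ 0.48  0.59  1.63 -0.05  0.95  0.71] op -0.01
[225.  60.]
end [  0.  225.5  62.    0.    0. ]
[0, [0.2, 0.0, 1.9], [0.0, 0.4, 0.0]]
[0, [0.3, 0.0, 1.9], [0.0, 0.3, 0.0]]
[0, [0.2, 0.0, 1.9], [0.0, 0.4, 0.0]]
[0, [0.2, 0.0, 1.9], [0.0, 0.4, 0.0]]
[0, [0.2, 0.0, 2.0], [0.0, 0.4, 0.0]]
[0, [0.1, 0.1, 1.9], [0.0, 0.3, 0.0]]
[0, [0.2, -0.0, 1.9], [0.0, 0.4, 0.0]]
[0, [0.2, -0.0, 1.9], [0.0, 0.4, 0.0]]
```

{"op": "servo_tool", "data": {
  "rows": [
    [0,[0.2,0,1.9],[0,0.4,0]],
    [0,[0.3,0,1.9],[0,0.3,0]],
    [0,[0.2,0,1.9],[0,0.4,0]],
    [0,[0.2,0,1.9],[0,0.4,0]],
    [0,[0.2,0,2],[0,0.4,0]],
    [0,[0.1,0,1.9],[0,0.3,0]],
    [0,[0.2,0,1.9],[0,0.4,0]],
    [0,[0.2,0,1.9],[0,0.4,0]]
  ]
}}

```text
clock: 18.48
eef_pos: [594.4, 298.2, 62.1]
tcp_rot: [3.141, -0.0, 1.368]
contact_force: [-0.4, -0.2, 0.7]
opening: -0.0
```

{"op": "servo_tool", "data": {
  "rows": [
    [0,[0,0,0.8],[0,0,0]],
    [0,[0,0,0.8],[0,0,0]],
    [0,[0,0,0.8],[0,0,0]]
  ]
}}

```text
clock: 18.85
eef_pos: [594.4, 298.3, 60.1]
tcp_rot: [3.141, 0.0, 1.368]
contact_force: [-2.8, -3.3, 9.5]
opening: -0.005
```

{"op": "servo_tool", "data": {
  "rows": [
    [0,[0,0,0.6],[0,0,0]],
    [0,[0,0,0.5],[0,0,0]],
    [0,[0,0,0],[0,0,0]]
  ]
}}

```text
clock: 19.23
eef_pos: [594.4, 298.3, 60.0]
tcp_rot: [3.141, 0.0, 1.368]
contact_force: [-3.9, -2.4, 12.3]
opening: -0.006
```

The TCP stays at 60.0 mm while the force climbs, so the plate is on its stop. Backing straight up.

{"op": "servo_tool", "data": {
  "rows": [
    [0,[0,0,-5],[0,0,0]],
    [0,[0,0,-15],[0,0,0]],
    [0,[0,0,-30],[0,0,0]],
    [0,[0,0,-40],[0,0,0]],
    [0,[0,0,-45],[0,0,0]],
    [0,[0,0,-45],[0,0,0]],
    [0,[0,0,-40],[0,0,0]],
    [0,[0,0,-10],[0,0,0]]
  ]
}}

```text
clock: 20.23
eef_pos: [595.5, 298.9, 292.8]
tcp_rot: [3.137, -0.004, 1.368]
contact_force: [-0.0, -1.0, -0.1]
opening: -0.003
```

{"op": "servo_tool", "data": {
  "rows": [
    [0,[-30,-30,0],[0,0,0]],
    [0,[-50,-45,0],[0,0,0]],
    [0,[-50,-45,0],[0,0,0]],
    [0,[-50,-45,0],[0,0,0]],
    [0,[-50,-45,0],[0,0,0]],
    [0,[-50,-30,0],[0,0,0]],
    [0,[-40,0,0],[0,0,0]],
    [0,[0,0,0],[0,0,0]]
  ]
}}

```text
clock: 21.22
eef_pos: [309.0, 42.8, 288.4]
tcp_rot: [3.141, 0.0, 1.365]
contact_force: [0.3, -0.4, -0.3]
opening: 0.001
```

```bash
python3 - <<'E'
from ov import *
from plan import *
for c in("scene","top"):
    for t in ("cup_mid","canister_mid","pot_holder_center"): grab_frame(c); print(c,t,find(c,t))
try:
    p,f=fit(np.array([549.5,78.5,-.203,3.05]),("scene","top")); print(p.round(3).tolist(),f, np.degrees(p[3]))
    ov(p,"scene","e")
except Exception as e: print(repr(e)); ov(np.array([549.5,78.5,-.203,np.pi]),"scene","e")
E
```

```text
t 21.23 x,u,z,phi,lean [-228.1  -82.4  288.4   -0.     0. ] F(ex,ey,z) [ 0.4 -0.3 -0.3] q [ 0.13 -0.24  2.14 -0.    1.24  0.34] op 0.0
scene cup_mid [(0.75, [569.0, 152.0, 58.0]), (0.72, [752.0, 205.0, 46.0])]
scene canister_mid []
scene pot_holder_center [(0.56, [730.0, 50.0, 14.0]), (0.38, [754.0, 203.0, 46.0])]
top cup_mid [(0.61, [771.0, 223.0, 34.0]), (0.17, [682.0, -157.0, 100.0])]
top canister_mid [(0.95, [682.0, -155.0, 101.0]), (0.72, [554.0, 88.0, 62.0])]
top pot_holder_center [(0.8, [732.0, 45.0, 10.0])]
scene red 1974 plate (13878, 0.59)
top red 541 plate (7176, 0.96)
[548.701, 72.889, -0.21, 3.139] 1149.7893315512524 179.82434840450492
```

View pics/e.png

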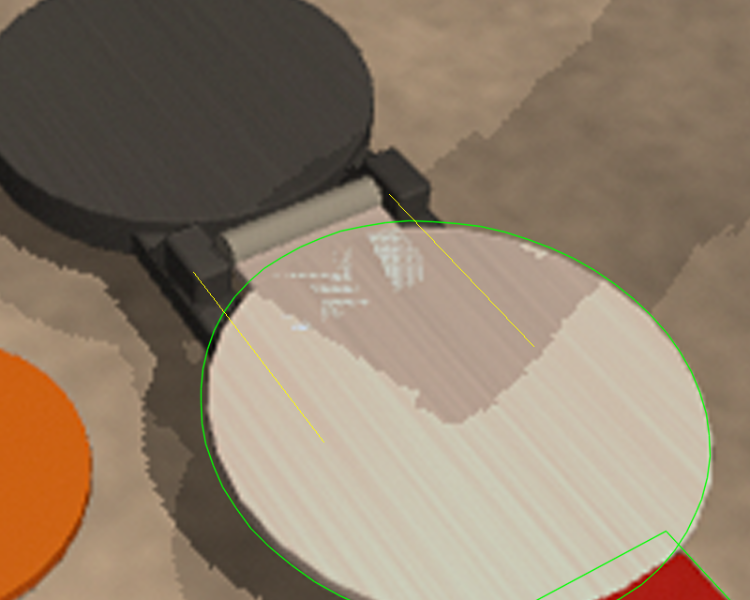

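The plate lies flat and fully open. The fit gives 179.8°, and the outline follows the disc and tongue in the scene view.

```bash
python3 -c "
from rig import *
print(sense()['clock'],sense()['contact_force']); print(sign_off())"
```

```text
22.075 [ 0.27179124 -1.27123503 -0.30224232]
the job is handed in; nothing more can be done
None
```

The tortilla press is open. I slid the shut fingertips in under the red tongue, pushed the plate up and over the hinge, and lowered it slowly onto its stop. The arm then backed straight up and clear, and I handed the job in at about 22 s.

**Plate:** the two-camera fit gives 179.8°. While pressing, the fingertips stayed at 60.0 mm as the force rose to about 13 N, so the plate is against its stop. Before that, the force readings at the end of each move were about 8 N or less.

**Bystanders:** the top camera places the cup, canister and pot holder within about 3 mm of where they started.

**Checks that disagreed:**
- In the last scene picture, the network missed the canister and its best guess for the cup was on the press. Its second guess and the top camera both put the cup in its place.
- Several single network calls on the plate found nothing and had to be repeated.
- The final fit puts the hinge about 6 mm nearer the robot in y than the earlier fits did. The plate angle does not appear to be affected.
- First contact under the tongue came about 8 mm higher than my model predicted. I approached slowly, and the force there was about 5 N.

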